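# Make room for the glue bottle in the paint caddy

### The arm

A 6-joint arm with a two-finger parallel gripper is mounted at the origin on a cart in front of the work surface, level with it; the furniture and walls round the work are solid. World frame = base frame: x ahead of the robot, y to its left, z up, the work surface at z = 0. Lengths are in m, angles in rad, forces in N, time in s.
With the tool pointing down it reaches from about 0.35 to 0.775 m from the base axis. Payload 7.3 kg.
Tool frame: the origin (TCP) lies at the very end of the fingers, on their centre line; the grasp point (between the pads) lies 19 mm behind it; z points along the fingers, y is the line along which they close (so a half turn about z gives the same grasp; the last joint's range is limited). The gripper opens to 92 mm and grips with 3 to 60 N. Pads are 19 mm wide; open, the fingers measure 130 mm over their backs; the gripper's body (75 mm by 190 mm) begins 47 mm behind the grasp point.
Start: joints at [1.138, 0.342, 1.524, -0, 1.275, -0.146], TCP at [0.149, 0.504, 0.189] pointing down, gripper open.
Joint ranges: [-2.53, 2.53], [-0.77, 2.02], [0.04, 2.7], [-1, 4.14], [0.28, 2.66], [-3.11, 3.11]. Speed limits (rad/s): [2.57, 2.57, 3.14, 3.14, 3.14, 3.14].

### API

Orientations are given as [roll, pitch, yaw] about the fixed x, y, z axes, in that order (R = Rz(yaw) Ry(pitch) Rx(roll)).
In Python, from cell import observe, read_camera, get_calibration, hand_in, search_frame gives the robot as it stands.
- The arm moves only by the tool step_arm, never from a script. Its argument "commands" is a list of rows, each an object with "translation": the shift along the tool's x, y, z in mm, a list of three; "roll": the turn about the tool's z in rad. In form: [{"translation": [x, y, z], "roll": roll}, ...]. A call has 1 to 20 rows; each row shifts and turns the commanded pose from where the row before left it, along the tool's axes as they then stand; what a row does not reach is not made up. A row lasts 1/12 s, in which the tool goes at most 41.7 mm and 7.16 degrees, less where a joint would pass 70% of its speed; a pose out of reach is approached as far as the arm can. A call is refused whole if a number of a shift passes 41.7 or a number of a turn 0.125, either way. A call with a gripper value outside its range is refused whole. "fingers" is the opening, from 0 (shut) to 1 (fully open), set as the call begins (left out, the last holds). The fingers move at their own pace and stop on an object; "grip_force" is the grip in N (left out, the last holds). Time passes only in rows, so rows that do not move let the fingers close. It gives the time, the measured TCP pose, the force, the opening and the grip force at its end, in the units of the state.
- observe(): the state, without advancing time (a new reading comes with each control period).
- read_camera(name): name is "scene" or "top" or "wrist"; returns the picture (420x560x3 uint8, red, green, blue); there is no depth.
- get_calibration(name): a dict with "camera_matrix" (3x3 intrinsics, pixels), "dist_coeffs" ([k1, k2, p1, p2, k3] as OpenCV has them; the pictures are not rectified), "world_from_camera" (4x4, takes a point from camera to world coordinates). Camera axes: x right, y up, looking along -z (the intrinsics and any distortion apply to the point x, -y, -z); pixel columns grow to the right and rows downward; lengths in m; the calibration is good to about 2 mm. A picture is of the moment at which its call begins: read the wrist's pose just before it. get_calibration takes no time and is no camera call; for the wrist camera it gives the pose at the moment of the call.
- hand_in(): hands the job in; it is judged then, once.
Trained networks look in the newest picture that a camera, given by its name, has taken for a name from the list of things; names that differ only in an ending like _2 or _b are one class to them, and where a whole thing is asked for, a point or a joint stands for the part that bears it (a point fixed in the world has none). Each returns a list of dicts, best first, with "confidence" (0 to 1); they miss things now and then, are a little off and sometimes report something else, mostly with a low value. They report only what shows in the picture. A call takes as long as a camera call.
- search_frame(camera, name): "at" ([x, y, z] in m, in world coordinates, good to about 4 mm: the middle of the surface that is visible of it).
The state is a dict: "time": time; "qpos": joint angles; "qvel": joint speeds; "joint_efforts": joint torques, N m; "tool_pos": TCP position; "tool_rot": TCP orientation; "contact_force": force on the tool from outside, world axes, zero at the start; "torque": the same for the moment, N m; "opening": finger opening in m; "grip_force": force on a finger pad.
Only numpy, scipy, OpenCV 4.12 (cv2) and the standard library are available. Lean on these libraries where they do the work, as an engineer would, in place of code of your own. Each camera call takes 0.05 s, during which the arm holds its last target. There are 200 camera calls.

### The job

Put the wood-glue bottle away in the plywood caddy, where the two paint tins have been left with no gap wide enough for it. Gently slide a tin aside to make room, without tipping it or lifting it out, then set the bottle down upright on the caddy floor without dropping it, and let go. Both tins stay standing in the caddy.

Things in the scene. Friction and masses are not known exactly. Their poses are not given: they have to be found in the camera images.
- glue_bottle: Round white wood-glue bottle with a pointed nozzle, loose on the bench: 182 mm high, body 68 mm diameter, about 0.35 kg. Its collar, 32 mm diameter, 137 to 159 mm above its underside, can be gripped from above; the nozzle above is under 18 mm thick. Origin: centre of its underside, z up. A mug 101 mm high may stand between it and the caddy.
- caddy: Open-topped plywood caddy, fixed to the bench. Inside 262 mm along its y and 88 mm along its x; walls and floor 9 mm thick, so the inner floor is 9 mm above its underside. Long side walls 55 mm high, end walls 80 mm high with a hand slot. Origin at the centre of its underside, y along its length, z up.
- tin_a: Closed round paint tin, 77 mm diameter, 76 mm high, about 0.35 kg, loose, standing in the caddy; origin at the centre of its underside, z up. The tins stand in a row along the caddy's length; every gap is under 62 mm at the start, about 107 mm in all. Either tin may be nearer either end.
- tin_b: Closed round paint tin, 77 mm diameter, 76 mm high, about 0.35 kg, loose, standing in the caddy; origin at the centre of its underside, z up. As like as can be to the other tin.

How it is judged:
At the end, for the whole second after the job is handed in: The glue bottle and both tins stand on the caddy's inner floor (undersides within 7 mm of it, inside the walls: within 25 mm of the long middle line and 110 mm of the centre along it), each within about 10 degrees of upright and at rest (x of glue_bottle in the frame of caddy between -0.025 and 0.025 m and y of glue_bottle in the frame of caddy between -0.11 and 0.11 m and z of glue_bottle in the frame of caddy between 0.004 and 0.016 m and angle between each of glue_bottle, tin_a, tin_b's own z axis and vertical below 0.17 rad and linear speed of each of glue_bottle, tin_a, tin_b below 0.02 m/s and x of tin_a in the frame of caddy between -0.025 and 0.025 m and y of tin_a in the frame of caddy between -0.11 and 0.11 m and z of tin_a in the frame of caddy between 0.004 and 0.016 m and x of tin_b in the frame of caddy between -0.025 and 0.025 m and y of tin_b in the frame of caddy between -0.11 and 0.11 m and z of tin_b in the frame of caddy between 0.004 and 0.016 m); the robot touches nothing.
It fails at once if a tin is tipped by more than 25 degrees or lifted more than 25 mm off the caddy floor (angle between any of tin_a, tin_b's own z axis and vertical above 0.44 rad or z of any of tin_a, tin_b in the frame of caddy above 0.034 m).
It fails at once if a tin is pushed with more than 35 N by the robot or the bottle (contact force between any of the arm, the fingers, glue_bottle and tin_a above 35 N or contact force between any of the arm, the fingers, glue_bottle and tin_b above 35 N).
It fails at once if the bottle is dropped into the caddy (moves faster than 0.8 m/s inside or just above it) (x of glue_bottle in the frame of caddy between -0.06 and 0.06 m and y of glue_bottle in the frame of caddy between -0.14 and 0.14 m and z of glue_bottle in the frame of caddy below 0.1 m and linear speed of glue_bottle above 0.8 m/s).
It also fails if it takes over 58 s, if anything falls off the work surface, if the arm or the gripper's body presses on something with over 40 N, if the wrist force passes 120 N, or if a joint passes its speed limit or range.

## Working session

There is one attempt and no reset: what is moved stays moved. The work goes in short steps, Python scripts to look and compute and a tool call to move; the robot and the scene stay as the last step left them, time stands still between calls to the robot, and variables do not carry over. Pictures are saved under pics/ and viewed, at most 10 in all, crops included, and the job is handed in when it is done.

Besides the shell and the picture viewer there is one more tool, called after "Call:" as name(argument=value, ...) on one line, values as JSON. step_arm: Moves the arm, as the interface text tells. Its arguments: {"type":"object","properties":{"commands":{"type":"array"},"fingers":{"type":"number"},"grip_force":{"type":"number"}},"required":["commands"]}

```bash
mkdir -p pics
cat > h.py <<'E'
import numpy as np, cv2
from cell import *
def snap(n,f):
    im=read_camera(n); cv2.imwrite('pics/'+f,im[:,:,::-1]); return im
def ray(n,uv,cal=None):
    c=cal or get_calibration(n); K=np.array(c['camera_matrix']); d=np.array(c['dist_coeffs']); T=np.array(c['world_from_camera'])
    p=cv2.undistortPoints(np.array(uv,float).reshape(-1,1,2),K,d)[:,0]
    v=np.c_[p[:,0],-p[:,1],-np.ones(len(p))]@T[:3,:3].T
    return T[:3,3],v
def at_z(n,uv,z,cal=None):
    o,v=ray(n,uv,cal); return o+v*((z-o[2])/v[:,2])[:,None]
def proj(n,P,cal=None):
    c=cal or get_calibration(n); K=np.array(c['camera_matrix']); d=np.array(c['dist_coeffs']); T=np.linalg.inv(np.array(c['world_from_camera']))
    q=np.array(P,float).reshape(-1,3)@T[:3,:3].T+T[:3,3]
    q=q*[1,-1,-1]
    return cv2.projectPoints(q,np.zeros(3),np.zeros(3),K,d)[0][:,0]
E
python3 - <<'E'
from h import *
s=observe(); print(s['time'],s['tool_pos'],s['tool_rot'],s['opening'])
a=snap('top','top1.png'); b=snap('scene','scene1.png')
cv2.imwrite('pics/both1.png',np.vstack([a,b])[:,:,::-1][::1] if 0 else cv2.resize(np.hstack([a,b])[:,:,::-1],(800,300)))
for cam in('top','scene'):
    print(cam,np.round(get_calibration(cam)['world_from_camera'],3).tolist())
    for n in('glue_bottle','caddy','tin_a','mug'):
        try:
            for r in search_frame(cam,n)[:3]: print(n,np.round(r['at'],3),round(r['confidence'],2),proj(cam,r['at']).round().tolist())
        except Exception as e: print(n,e)
E
```

```text
0.0 [0.14830612 0.50312318 0.18793149] [-3.14004863e+00 -1.76448845e-04  2.85483422e+00] 0.09179173174069294
top [[0.011, 0.983, -0.185, 0.318], [-1.0, 0.008, -0.019, -0.081], [-0.017, 0.185, 0.983, 1.329], [0.0, 0.0, 0.0, 1.0]]
glue_bottle [ 0.55  -0.394  0.126] 0.76 [[427.0, 215.0]]
caddy [0.529 0.147 0.024] 0.83 [[205.0, 229.0]]
tin_a [0.521 0.056 0.08 ] 0.92 [[238.0, 229.0]]
tin_a [0.529 0.177 0.079] 0.75 [[189.0, 225.0]]
mug it knows: caddy, glue_bottle, tin
scene [[0.515, 0.587, -0.625, -0.179], [-0.857, 0.364, -0.365, -0.522], [0.013, 0.724, 0.69, 0.867], [0.0, 0.0, 0.0, 1.0]]
glue_bottle [ 0.535 -0.413  0.097] 0.8 [[400.0, 260.0]]
caddy [0.489 0.129 0.04 ] 0.67 [[186.0, 202.0]]
tin_a [0.526 0.167 0.078] 0.84 [[182.0, 178.0]]
tin_a [0.514 0.052 0.08 ] 0.66 [[215.0, 195.0]]
mug it knows: caddy, glue_bottle, tin
```

View pics/top1.png

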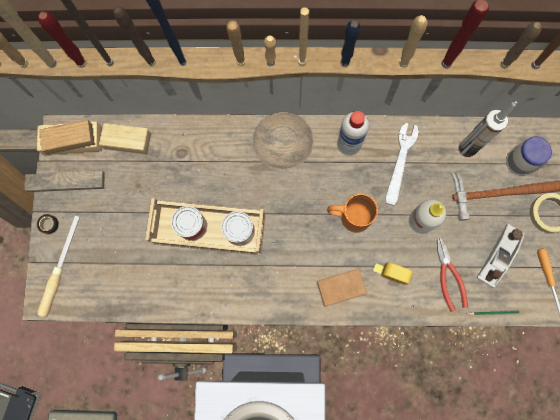

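View pics/scene1.png

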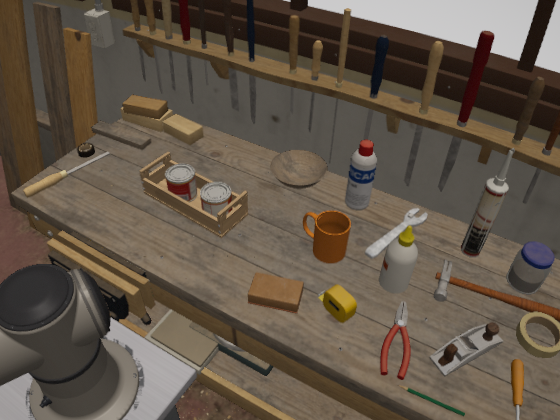

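The top picture shows the caddy at about (150–263, 200–250) with tins at (188,222) and (238,228). The glue bottle stands at (430,215), nozzle (437,209), and the orange mug is between them at (358,212). I'll look closer at the caddy and bottle.

Run:
```python
import cv2,numpy as np
a=cv2.imread('pics/top1.png'); b=cv2.imread('pics/scene1.png')
c1=cv2.resize(a[190:260,140:280],(800,400),interpolation=cv2.INTER_CUBIC)
x=cv2.resize(a[185:245,320:460],(466,200),interpolation=cv2.INTER_CUBIC)
y=cv2.resize(b[215:300,375:425],(118,200),interpolation=cv2.INTER_CUBIC)
r=np.zeros((200,800,3),np.uint8); r[:,:466]=x; r[:,480:598]=y
cv2.imwrite('pics/crop1.png',np.vstack([c1,r]))
```

```text
(no output)
```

View pics/crop1.png

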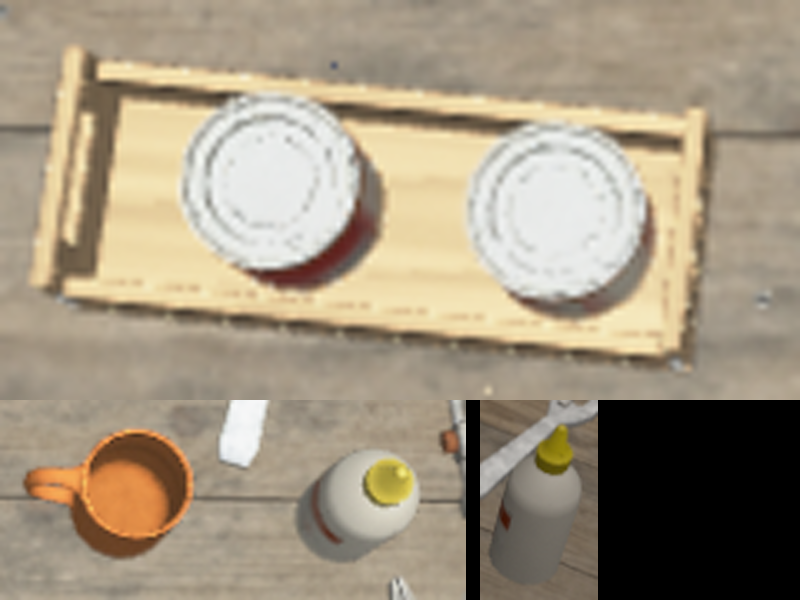

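The crop shows the tin lids centred at top-picture pixels (187.4,221.9) and (237.5,227.1), and the end walls at about (150.5,219.4) and (260.2,230.6). The bottle's yellow collar is at (436,209.6), scene (407,238). The largest gap is between the tins.

Run:
```python
from h import *
w=at_z('top',[[150.5,219.4],[260.2,230.6]],.08); t=at_z('top',[[187.4,221.9],[237.5,227.1]],.085)
print('walls',w.round(4),np.linalg.norm(w[1]-w[0])); print('tins',t.round(4))
c=w.mean(0); u=(w[0]-w[1])[:2]; u/=np.linalg.norm(u); n=np.array([u[1],-u[0]])
print('caddy c',c.round(4),'yaw deg',np.degrees(np.arctan2(-u[0],u[1])))
for p in t: print('tin in caddy x,y',((p-c)[:2]@n).round(4),((p-c)[:2]@u).round(4))
def tri(a,b):
    (o1,v1),(o2,v2)=ray('top',[a]),ray('scene',[b]); v1=v1[0];v2=v2[0]
    s=np.linalg.lstsq(np.c_[v1,-v2],o2-o1,rcond=None)[0]; p,q=o1+s[0]*v1,o2+s[1]*v2; return ((p+q)/2).round(4),np.linalg.norm(p-q).round(4)
print('collar',tri([436.2,209.6],[407.2,238.4]))
print('tip',tri([440.7,206.0],[375+(560-480)/2.36,215+(428-400)/2.353]))
print('collar topz',at_z('top',[[436.2,209.6]],.155),at_z('top',[[440.7,206]],.182))
# mug rim ctr crop(137,485)
print('mug',at_z('top',[[320+137/3.33,185+85/3.33],[320+28/3.33,185+85/3.33]],.1))
for cam,a in(('scene',[[182,171],[215.5,190]]),): print('tins scene',at_z(cam,a,.085).round(4))
```

```text
walls [[0.5422 0.2714 0.08  ]
 [0.5168 0.001  0.08  ]] 0.27161484366221106
tins [[0.5359 0.1787 0.085 ]
 [0.5241 0.056  0.085 ]]
caddy c [0.5295 0.1362 0.08  ] yaw deg -5.374611670838729
tin in caddy x,y 0.0024 0.0429
tin in caddy x,y 0.0021 -0.0804
collar (array([ 0.5599, -0.4115,  0.1418]), np.float64(0.0009))
tip (array([ 0.5601, -0.4104,  0.1757]), np.float64(0.0039))
collar topz [[ 0.55694539 -0.40739458  0.155     ]] [[ 0.55979213 -0.4104068   0.182     ]]
mug [[ 0.56441537 -0.24188555  0.1       ]
 [ 0.56379538 -0.16329754  0.1       ]]
tins scene [[0.5411 0.1778 0.085 ]
 [0.5258 0.0596 0.085 ]]
```

Call:
step_arm(commands=[{"translation": [0,0,0],"roll": 0.125},{"translation": [0,0,0],"roll": 0.125},{"translation": [0,0,0],"roll": 0.125},{"translation": [0,0,0],"roll": 0.125},{"translation": [0,0,0],"roll": 0.125},{"translation": [0,0,0],"roll": 0.125},{"translation": [0,0,0],"roll": 0.125},{"translation": [0,0,0],"roll": 0.125},{"translation": [0,0,0],"roll": 0.125},{"translation": [0,0,0],"roll": 0.125},{"translation": [0,0,0],"roll": 0.125},{"translation": [0,0,0],"roll": 0.0}], fingers=0)

```text
time: 1.4
tool_pos: [0.1485, 0.5036, 0.1886]
tool_rot: [3.142, -0.0, 1.475]
contact_force: [-0.2, -0.3, -0.1]
opening: 0.0165
grip_force: 0.0
```

Call:
step_arm(commands=[{"translation": [-19.4,23.1,0],"roll": 0},{"translation": [-19.4,23.1,0],"roll": 0},{"translation": [-19.4,23.1,0],"roll": 0},{"translation": [-19.4,23.1,0],"roll": 0},{"translation": [-19.4,23.1,0],"roll": 0},{"translation": [-19.4,23.1,0],"roll": 0},{"translation": [-19.4,23.1,0],"roll": 0},{"translation": [-19.4,23.1,0],"roll": 0},{"translation": [-19.4,23.1,0],"roll": 0},{"translation": [-19.4,23.1,0],"roll": 0},{"translation": [-19.4,23.1,0],"roll": 0},{"translation": [-19.4,23.1,0],"roll": 0},{"translation": [-19.4,23.1,0],"roll": 0},{"translation": [-19.4,23.1,0],"roll": 0},{"translation": [-19.4,23.1,0],"roll": 0},{"translation": [-19.4,23.1,0],"roll": 0},{"translation": [-19.4,23.1,0],"roll": 0},{"translation": [-19.4,23.1,0],"roll": 0},{"translation": [0,0,0],"roll": 0},{"translation": [0,0,0],"roll": 0}])

```text
time: 3.07
tool_pos: [0.5314, 0.117, 0.1881]
tool_rot: [-3.141, -0.0, 1.481]
contact_force: [-0.5, 1.1, -0.5]
opening: 0.0006
grip_force: 0.0
```

```bash
cat >> h.py <<'E'
def tool_delta(target):
    s=observe(); y=s['tool_rot'][2]; d=(np.array(target)-s['tool_pos'])*1000
    c,sn=np.cos(y),np.sin(y)
    return np.round([d[0]*c+d[1]*sn, d[0]*sn-d[1]*c, -d[2]],1)
E
python3 - <<'E'
from h import *
s=observe(); print(s['time'],s['tool_pos'],s['tool_rot'],s['opening'],s['qpos'].round(3) if hasattr(s['qpos'],'round') else s['qpos'])
snap('wrist','w1.png')
cal=get_calibration('wrist')
for n in('tin_a','caddy'):
    for r in search_frame('wrist',n)[:3]: print(n,np.round(r['at'],4),round(r['confidence'],2),proj('wrist',r['at']).round().tolist())
print(proj('wrist',[[.5359,.1787,.085],[.5241,.056,.085],[.53,.1174,.03]]).round())
E
```

```text
3.0667 [0.53135165 0.11697963 0.18813298] [-3.14086129e+00 -1.26981139e-04  1.48053083e+00] 0.0006457223898833177 [0.076 0.378 1.472 0.    1.293 0.166]
tin_a [0.5374 0.1872 0.086 ] 0.97 [[280.0, 129.0]]
tin_a [0.5272 0.0915 0.0788] 0.61 [[278.0, 221.0]]
caddy [0.5374 0.2258 0.0223] 0.89 [[277.0, 96.0]]
[[279. 139.]
 [278. 254.]
 [279. 189.]]
```

View pics/w1.png

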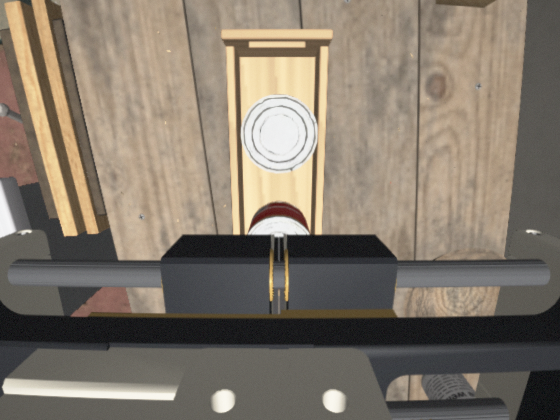

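The wrist picture shows the far tin's lid at (279,133). The near tin's front edge shows at about row 203 (base) and 215 (lid rim), right behind the fingers, and the end wall is at row 36.

Run:
```python
from h import *
print('far lid c, front,back',at_z('wrist',[[279,133],[279,172.5],[279,94.5]],.085).round(4).tolist())
print('near lid rim',at_z('wrist',[[278,215]],.085).round(4), 'base',at_z('wrist',[[278,203]],.010).round(4))
print('walls L/R at rim .055',at_z('wrist',[[236,150],[321,150]],.055).round(4).tolist(),'end top',at_z('wrist',[[277,36]],.08).round(4))
print(tool_delta([.5305,.1185,.040]))
```

```text
far lid c, front,back [[0.5364, 0.1841, 0.085], [0.533, 0.1452, 0.085], [0.5396, 0.22, 0.085]]
near lid rim [[0.528  0.1005 0.085 ]] base [[0.5274 0.0955 0.01  ]]
walls L/R at rim .055 [[0.4877, 0.1701, 0.055], [0.5809, 0.1619, 0.055]] end top [[0.5423 0.2728 0.08  ]]
[ -0.2   0.5 148.6]
```

Call:
step_arm(commands=[{"translation": [2.5,-1,18],"roll": 0},{"translation": [0,0,25],"roll": 0},{"translation": [0,0,25],"roll": 0},{"translation": [0,0,15],"roll": 0},{"translation": [0,0,15],"roll": 0},{"translation": [0,0,15],"roll": 0},{"translation": [0,0,15],"roll": 0},{"translation": [0,0,12],"roll": 0},{"translation": [0,0,8],"roll": 0},{"translation": [0,0,0],"roll": 0},{"translation": [0,0,0],"roll": 0}])

```text
time: 4.13
tool_pos: [0.5298, 0.1213, 0.0409]
tool_rot: [-3.141, -0.0, 1.481]
contact_force: [-0.5, -0.6, 0.7]
opening: 0.0002
grip_force: 0.0
```

Call:
step_arm(commands=[{"translation": [3,0,0],"roll": 0},{"translation": [3,0,0],"roll": 0},{"translation": [3,0,0],"roll": 0},{"translation": [3,0,0],"roll": 0},{"translation": [3,0,0],"roll": 0},{"translation": [3,0,0],"roll": 0},{"translation": [3,0,0],"roll": 0},{"translation": [3,0,0],"roll": 0},{"translation": [3,0,0],"roll": 0},{"translation": [3,0,0],"roll": 0}])

```text
time: 4.97
tool_pos: [0.5329, 0.1506, 0.0407]
tool_rot: [3.141, 0.0, 1.48]
contact_force: [-0.1, -3.9, 2.1]
opening: 0.0001
grip_force: 2.0
```

Call:
step_arm(commands=[{"translation": [3,0,0],"roll": 0},{"translation": [3,0,0],"roll": 0},{"translation": [3,0,0],"roll": 0},{"translation": [3,0,0],"roll": 0},{"translation": [3,0,0],"roll": 0},{"translation": [3,0,0],"roll": 0},{"translation": [3,0,0],"roll": 0},{"translation": [2,0,0],"roll": 0},{"translation": [1,0,0],"roll": 0},{"translation": [0,0,0],"roll": 0},{"translation": [-4,0,0],"roll": 0},{"translation": [-10,0,0],"roll": 0}])

```text
time: 5.97
tool_pos: [0.5334, 0.1614, 0.0403]
tool_rot: [-3.141, -0.001, 1.481]
contact_force: [0.4, -0.6, -0.3]
opening: 0.0007
grip_force: 0.0
```

Call:
step_arm(commands=[{"translation": [0,0,-20],"roll": 0},{"translation": [0,0,-30],"roll": 0},{"translation": [0,0,-30],"roll": 0},{"translation": [0,0,-40],"roll": 0},{"translation": [0,0,-40],"roll": 0},{"translation": [0,0,-40],"roll": 0},{"translation": [0,0,-40],"roll": 0},{"translation": [0,0,0],"roll": 0}], fingers=1)

```text
time: 6.63
tool_pos: [0.5367, 0.1606, 0.2891]
tool_rot: [3.128, -0.004, 1.48]
contact_force: [0.3, 0.4, 0.6]
opening: 0.0489
grip_force: 0.0
```

Run:
```python
from h import *
snap('wrist','w2.png')
for r in search_frame('wrist','tin_a')[:3]: print('w',np.round(r['at'],4),round(r['confidence'],2),proj('wrist',r['at']).round().tolist())
snap('top','top2.png')
for r in search_frame('top','tin_a')[:3]: print('t',np.round(r['at'],4),round(r['confidence'],2),proj('top',r['at']).round().tolist())
print(observe()['time'],tool_delta([.559,-.409,.28]))
a=cv2.imread('pics/w2.png'); b=cv2.imread('pics/top2.png')[190:260,140:280]
cv2.imwrite('pics/v2.png',np.vstack([cv2.resize(a,(453,340)),cv2.resize(b,(453,226))]))
```

```text
w [0.5387 0.2278 0.0863] 0.97 [[277.0, 131.0]]
w [0.5271 0.0773 0.0798] 0.59 [[278.0, 240.0]]
t [0.5228 0.0548 0.0779] 0.97 [[238.0, 228.0]]
t [0.5281 0.1939 0.0677] 0.63 [[183.0, 226.0]]
6.8333 [-564.3   77.7   -0.8]
```

View pics/v2.png

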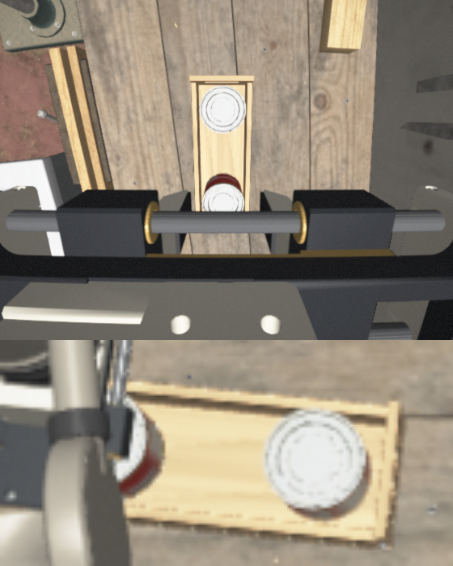

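The picture shows the far tin now against the +y end, lid at about (277,131) in the wrist picture. There is a clear gap of about 89 mm between the tins, and both are upright. Next is the bottle.

Call:
step_arm(commands=[{"translation": [-28,3.9,0],"roll": 0},{"translation": [-28,3.9,0],"roll": 0},{"translation": [-28,3.9,0],"roll": 0},{"translation": [-28,3.9,0],"roll": 0},{"translation": [-28,3.9,0],"roll": 0},{"translation": [-28,3.9,0],"roll": 0},{"translation": [-28,3.9,0],"roll": 0},{"translation": [-28,3.9,0],"roll": 0},{"translation": [-28,3.9,0],"roll": 0},{"translation": [-28,3.9,0],"roll": 0},{"translation": [-28,3.9,0],"roll": 0},{"translation": [-28,3.9,0],"roll": 0},{"translation": [-28,3.9,0],"roll": 0},{"translation": [-28,3.9,0],"roll": 0},{"translation": [-28,3.9,0],"roll": 0},{"translation": [-28,3.9,0],"roll": 0},{"translation": [-28,3.9,0],"roll": 0},{"translation": [-28,3.9,0],"roll": 0},{"translation": [-28,3.9,0],"roll": 0},{"translation": [-28,3.9,0],"roll": 0}])

```text
time: 8.5
tool_pos: [0.5597, -0.4054, 0.2779]
tool_rot: [-3.138, -0.003, 1.48]
contact_force: [0.2, -0.5, 0.9]
opening: 0.0917
grip_force: 0.0
```

Call:
step_arm(commands=[{"translation": [0,0,0],"roll": 0},{"translation": [0,0,0],"roll": 0},{"translation": [0,0,0],"roll": 0}])

```text
time: 8.75
tool_pos: [0.5602, -0.4037, 0.2787]
tool_rot: [-3.139, -0.003, 1.48]
contact_force: [-0.7, 0.1, 0.3]
opening: 0.0919
grip_force: 0.0
```

Run:
```python
from h import *
s=observe(); print(s['time'],s['tool_pos'],s['tool_rot'],s['opening'])
snap('wrist','w3.png')
for r in search_frame('wrist','glue_bottle')[:3]: print('w',np.round(r['at'],4),round(r['confidence'],2),proj('wrist',r['at']).round().tolist())
print(proj('wrist',[[.559,-.409,.182],[.559,-.409,.159],[.559,-.409,.0]]).round())
print(tool_delta([.559,-.409,.134]))
```

```text
8.75 [ 0.56015123 -0.40367175  0.27867734] [-3.13921555e+00 -2.60581297e-03  1.47971009e+00] 0.09191423574145835
w [ 0.56   -0.4028  0.1265] 0.65 [[278.0, 189.0]]
[[277. 205.]
 [277. 200.]
 [278. 178.]]
[ -6.1  -1.1 146.2]
```

View pics/w3.png

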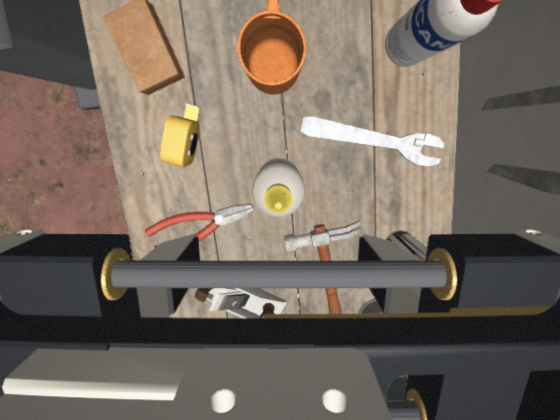

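The wrist picture shows the yellow collar centred at about (279,198) and the tip at about (279,206). I predicted (277,200) and (277,205), so the bottle stands where I measured it.

Run:
```python
from h import *
print(at_z('wrist',[[279,198]],.155).round(4),at_z('wrist',[[279,206]],.182).round(4),tool_delta([.5605,-.4085,.1345]))
```

```text
[[ 0.5608 -0.4078  0.155 ]] [[ 0.5606 -0.4102  0.182 ]] [ -5.4   0.4 145.7]
```

Call:
step_arm(commands=[{"translation": [-5,0,15],"roll": 0},{"translation": [0,0,20],"roll": 0},{"translation": [0,0,20],"roll": 0},{"translation": [0,0,20],"roll": 0},{"translation": [0,0,20],"roll": 0},{"translation": [0,0,20],"roll": 0},{"translation": [0,0,15],"roll": 0},{"translation": [0,0,10],"roll": 0},{"translation": [0,0,5],"roll": 0},{"translation": [0,0,0],"roll": 0},{"translation": [0,0,0],"roll": 0}])

```text
time: 9.77
tool_pos: [0.5605, -0.4092, 0.1365]
tool_rot: [3.141, 0.001, 1.48]
contact_force: [-0.2, 0.4, 0.5]
opening: 0.0916
grip_force: 0.0
```

Call:
step_arm(commands=[{"translation": [0,0,0],"roll": 0},{"translation": [0,0,0],"roll": 0},{"translation": [0,0,0],"roll": 0},{"translation": [0,0,0],"roll": 0},{"translation": [0,0,0],"roll": 0},{"translation": [0,0,0],"roll": 0},{"translation": [0,0,0],"roll": 0},{"translation": [0,0,0],"roll": 0},{"translation": [0,0,0],"roll": 0},{"translation": [0,0,0],"roll": 0},{"translation": [0,0,0],"roll": 0},{"translation": [0,0,0],"roll": 0},{"translation": [0,0,0],"roll": 0},{"translation": [0,0,0],"roll": 0}], fingers=0, grip_force=30)

```text
time: 10.93
tool_pos: [0.5599, -0.4092, 0.1355]
tool_rot: [-3.141, -0.0, 1.48]
contact_force: [-0.7, 0.1, 0.7]
opening: 0.0086
grip_force: 29.3
```

The opening is only 8.6 mm where the collar should give 32, so I'll look before moving.

Run:
```python
from h import *
s=observe(); print(s['opening'],s['grip_force'])
snap('wrist','w4.png'); snap('scene','s4.png')
for r in search_frame('scene','glue_bottle')[:2]: print(np.round(r['at'],4),round(r['confidence'],2))
a=cv2.imread('pics/w4.png')[120:300,150:410]; b=cv2.imread('pics/s4.png')[170:330,320:480]
cv2.imwrite('pics/v4.png',np.hstack([cv2.resize(a,(450,312)),cv2.resize(b,(312,312))]))
```

```text
0.008573081171585357 29.30599369765787
[ 0.5324 -0.4133  0.096 ] 0.87
```

View pics/v4.png

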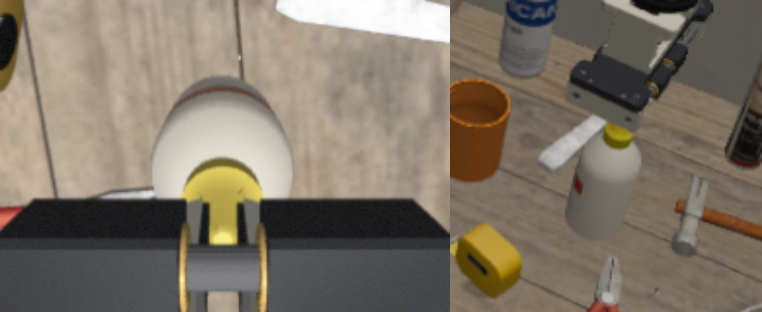

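Run:
```python
from h import *
s=observe(); p=np.array(s['tool_pos']); y=s['tool_rot'][2]; ty=np.array([np.sin(y),-np.cos(y),0])
P=[p,p+[0,0,.066],[.56,-.409,.137],[.56,-.409,.159],[.56,-.409,.182],[.56,-.409,0]]
b=cv2.imread('pics/s4.png'); a=cv2.imread('pics/w4.png')
for im,c in((b,'scene'),(a,'wrist')):
    q=proj(c,P); print(c,q.round(1).tolist())
    im=im
def crop(im,q,n,h,pts):
    x,y=pts[0].astype(int); x0,y0=max(x-h,0),max(y-h,0); o=cv2.resize(im[y0:y0+2*h,x0:x0+2*h],(400,400),interpolation=cv2.INTER_CUBIC)
    for i,k in enumerate(pts):
        u=tuple(((k-[x0,y0])*200/h).astype(int)); cv2.circle(o,u,3,[(0,0,255),(255,0,255),(0,255,0),(255,255,0),(255,0,0),(0,0,0)][i],-1)
    return o
cv2.imwrite('pics/v5.png',np.hstack([crop(b,0,0,50,proj('scene',P)),crop(a,0,0,70,proj('wrist',P))]))
```

```text
scene [[405.4, 240.1], [411.9, 217.5], [405.4, 239.5], [407.5, 232.2], [409.8, 224.3], [393.4, 280.5]]
wrist [[278.2, 230.3], [278.0, 274.6], [278.3, 230.6], [278.3, 242.2], [278.2, 257.5], [278.4, 191.7]]
```

View pics/v5.png

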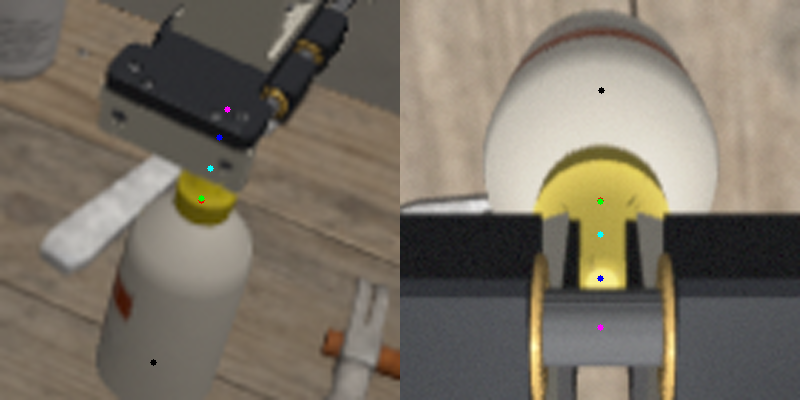

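The overlay shows the bottle still standing where I measured it. The fingers seem to be on the nozzle base above or inside the collar rather than round it. I'll open, go lower and close again gently, since this grip can't be trusted.

Call:
step_arm(commands=[{"translation": [0,0,0],"roll": 0},{"translation": [0,0,0],"roll": 0},{"translation": [0,0,0],"roll": 0},{"translation": [0,0,0],"roll": 0},{"translation": [0,0,0],"roll": 0},{"translation": [0,0,0],"roll": 0},{"translation": [0,0,0],"roll": 0}], fingers=0.6)

```text
time: 11.67
tool_pos: [0.5601, -0.4093, 0.1356]
tool_rot: [3.142, -0.0, 1.48]
contact_force: [0.4, 0.5, -0.2]
opening: 0.051
grip_force: 0.0
```

Run:
```python
from h import *
s=observe(); print(s['time'],s['opening'],s['tool_pos'])
p=np.array(s['tool_pos'])
im=snap('wrist','w6.png'); snap('scene','s6.png')
def crop(f,c,q,h):
    a=cv2.imread('pics/'+f); x,y=q; return cv2.resize(a[y-h:y+h,x-h:x+h],(400,400),interpolation=cv2.INTER_CUBIC)
cv2.imwrite('pics/v6.png',np.hstack([crop('s6.png',0,(405,240),50),crop('w6.png',0,(278,230),70)]))
```

```text
11.6667 0.05096025052626469 [ 0.56006855 -0.40928558  0.13559112]
```

View pics/v6.png

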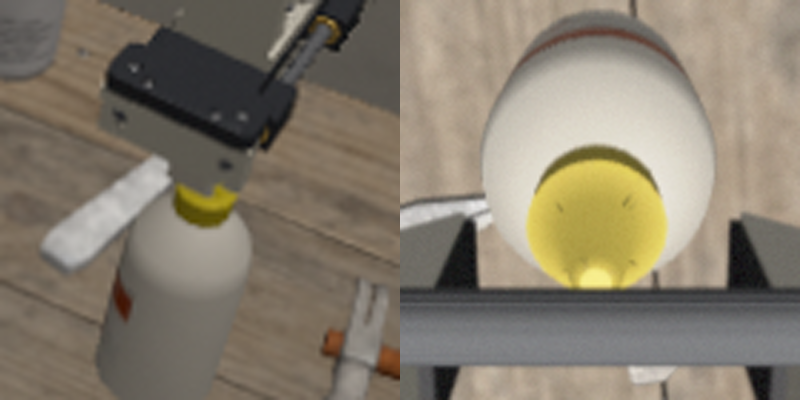

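Run:
```python
from h import *
c=get_calibration('wrist'); T=np.array(c['world_from_camera']); f=c['camera_matrix'][0][0]
print(f,T.round(3).tolist()); s=observe(); p=np.array(s['tool_pos']); R=T[:3,:3]
for n,q in (('tcp',p),('collar top',[.56,-.409,.159]),('tip',[.56,-.409,.182]),('grasp',p+[0,0,.019])):
    d=-(R.T@(np.array(q)-T[:3,3]))[2]; print(n,d.round(4),'px/mm crop',(f/d/1000*2.857).round(2))
for z in(.1356,.155,.17,.19,.2):
    q=proj('wrist',[[p[0]-.0255,p[1]+.0095,z],[p[0]+.0255,p[1]+.0095,z],[p[0]+.0255,p[1]-.0095,z]]); print(z,((q-[208,160])*2.857+[400,0]).round().tolist())
```

```text
294.2597546397918 [[0.996, 0.087, 0.023, 0.566], [-0.09, 0.964, 0.25, -0.343], [-0.0, -0.251, 0.968, 0.331], [0.0, 0.0, 0.0, 1.0]]
tcp 0.2057 px/mm crop 4.09
collar top 0.1829 px/mm crop 4.6
tip 0.1606 px/mm crop 5.23
grasp 0.1873 px/mm crop 4.49
0.1356 [[492.0, 173.0], [702.0, 155.0], [707.0, 228.0]]
0.155 [[481.0, 199.0], [713.0, 179.0], [717.0, 259.0]]
0.17 [[471.0, 222.0], [722.0, 201.0], [727.0, 287.0]]
0.19 [[455.0, 261.0], [738.0, 237.0], [743.0, 333.0]]
0.2 [[445.0, 284.0], [747.0, 259.0], [752.0, 360.0]]
```

The finger tips appear, by scale and row, about 25–30 mm higher than the reported TCP. I'll go down in small steps, watching the force, then close again.

Call:
step_arm(commands=[{"translation": [0,0,3],"roll": 0},{"translation": [0,0,3],"roll": 0},{"translation": [0,0,3],"roll": 0},{"translation": [0,0,3],"roll": 0},{"translation": [0,0,2],"roll": 0},{"translation": [0,0,0],"roll": 0}])

```text
time: 12.27
tool_pos: [0.5598, -0.409, 0.1207]
tool_rot: [-3.141, -0.001, 1.48]
contact_force: [-0.8, -0.3, -0.2]
opening: 0.0552
grip_force: 0.0
```

Call:
step_arm(commands=[{"translation": [0,0,0],"roll": 0},{"translation": [0,0,0],"roll": 0},{"translation": [0,0,0],"roll": 0},{"translation": [0,0,0],"roll": 0},{"translation": [0,0,0],"roll": 0},{"translation": [0,0,0],"roll": 0},{"translation": [0,0,0],"roll": 0},{"translation": [0,0,0],"roll": 0}], fingers=0.2, grip_force=10)

```text
time: 12.93
tool_pos: [0.56, -0.4093, 0.1216]
tool_rot: [-3.141, -0.0, 1.48]
contact_force: [-0.7, -0.5, 0.7]
opening: 0.0186
grip_force: 0.3
```

Call:
step_arm(commands=[{"translation": [0,0,0],"roll": 0},{"translation": [0,0,0],"roll": 0},{"translation": [0,0,0],"roll": 0},{"translation": [0,0,0],"roll": 0},{"translation": [0,0,0],"roll": 0},{"translation": [0,0,2],"roll": 0},{"translation": [0,0,2],"roll": 0},{"translation": [0,0,2],"roll": 0},{"translation": [0,0,2],"roll": 0},{"translation": [0,0,0],"roll": 0}], fingers=0.6)

```text
time: 13.77
tool_pos: [0.5598, -0.4091, 0.1128]
tool_rot: [-3.141, -0.001, 1.48]
contact_force: [0.5, 0.2, 0.3]
opening: 0.0549
grip_force: 0.0
```

Call:
step_arm(commands=[{"translation": [0,0,0],"roll": 0},{"translation": [0,0,0],"roll": 0},{"translation": [0,0,0],"roll": 0},{"translation": [0,0,0],"roll": 0},{"translation": [0,0,0],"roll": 0},{"translation": [0,0,0],"roll": 0},{"translation": [0,0,0],"roll": 0},{"translation": [0,0,0],"roll": 0}], fingers=0.2, grip_force=10)

```text
time: 14.43
tool_pos: [0.56, -0.4093, 0.1137]
tool_rot: [3.142, 0.0, 1.48]
contact_force: [-0.8, 1.1, 1.2]
opening: 0.03
grip_force: 10.0
```

Run:
```python
from h import *
s=observe(); print(s['time'],s['opening'],s['tool_pos'],s['contact_force'])
snap('wrist','w7.png'); snap('scene','s7.png'); snap('top','t7.png')
def crop(f,q,h,n=400):
    a=cv2.imread('pics/'+f); x,y=q; return cv2.resize(a[y-h:y+h,x-h:x+h],(n,n),interpolation=cv2.INTER_CUBIC)
cv2.imwrite('pics/v7.png',np.hstack([crop('s7.png',(405,240),50),crop('w7.png',(278,230),70)]))
```

```text
14.4333 0.030024986662666973 [ 0.56002896 -0.40931519  0.11371547] [-0.80512081  1.05968241  1.15785738]
```

View pics/v7.png

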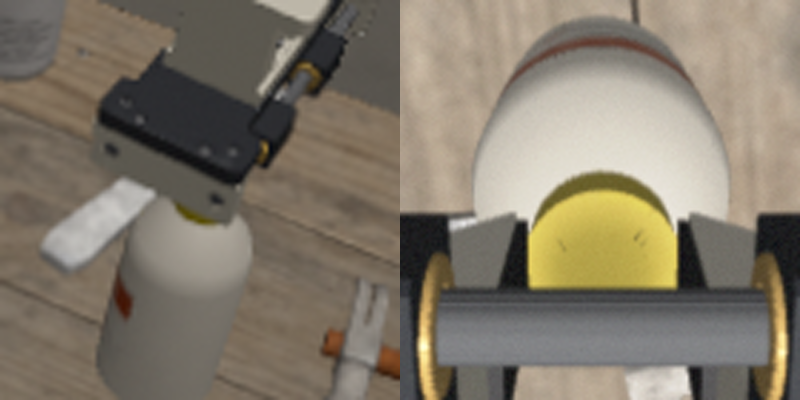

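The scene view shows the fingers now at the collar, and the opening of 30 mm matches its size. The grip is near its top edge, so I'll open and go a little lower.

Call:
step_arm(commands=[{"translation": [0,0,0],"roll": 0},{"translation": [0,0,0],"roll": 0},{"translation": [0,0,0],"roll": 0},{"translation": [0,0,1],"roll": 0},{"translation": [0,0,1],"roll": 0},{"translation": [0,0,1],"roll": 0},{"translation": [0,0,1],"roll": 0},{"translation": [0,0,0],"roll": 0}], fingers=0.6)

```text
time: 15.25
tool_pos: [0.5599, -0.4092, 0.1092]
tool_rot: [-3.141, -0.0, 1.48]
contact_force: [0.4, -0.2, 0.4]
opening: 0.0549
grip_force: 0.0
```

Call:
step_arm(commands=[{"translation": [0,0,1],"roll": 0},{"translation": [0,0,1],"roll": 0},{"translation": [0,0,1],"roll": 0},{"translation": [0,0,1],"roll": 0},{"translation": [0,0,0],"roll": 0}])

```text
time: 15.67
tool_pos: [0.5599, -0.4092, 0.1053]
tool_rot: [-3.141, -0.0, 1.48]
contact_force: [-0.1, 0.6, -0.2]
opening: 0.055
grip_force: 0.0
```

Call:
step_arm(commands=[{"translation": [0,0,1],"roll": 0},{"translation": [0,0,1],"roll": 0},{"translation": [0,0,1],"roll": 0},{"translation": [0,0,1],"roll": 0},{"translation": [0,0,0],"roll": 0}])

```text
time: 16.08
tool_pos: [0.5599, -0.4092, 0.1013]
tool_rot: [-3.141, -0.0, 1.48]
contact_force: [0.2, 0.1, 0.6]
opening: 0.0549
grip_force: 0.0
```

Call:
step_arm(commands=[{"translation": [0,0,0],"roll": 0},{"translation": [0,0,0],"roll": 0},{"translation": [0,0,0],"roll": 0},{"translation": [0,0,0],"roll": 0},{"translation": [0,0,0],"roll": 0},{"translation": [0,0,0],"roll": 0},{"translation": [0,0,0],"roll": 0},{"translation": [0,0,0],"roll": 0}], fingers=0.0, grip_force=30)

```text
time: 16.75
tool_pos: [0.56, -0.4093, 0.1017]
tool_rot: [3.142, 0.0, 1.48]
contact_force: [-1.0, 0.4, 1.1]
opening: 0.0308
grip_force: 30.0
```

Call:
step_arm(commands=[{"translation": [0,0,-2],"roll": 0},{"translation": [0,0,-4],"roll": 0},{"translation": [0,0,-6],"roll": 0},{"translation": [0,0,-4],"roll": 0},{"translation": [0,0,-2],"roll": 0},{"translation": [0,0,0],"roll": 0},{"translation": [0,0,0],"roll": 0},{"translation": [0,0,0],"roll": 0}])

```text
time: 17.42
tool_pos: [0.5599, -0.4091, 0.1193]
tool_rot: [-3.141, -0.0, 1.48]
contact_force: [0.3, -0.7, -3.7]
opening: 0.0306
grip_force: 30.0
```

The wrist force of −3.7 N shows the bottle is held. Now I lift it clear of the mug and carry it over the gap.

Call:
step_arm(commands=[{"translation": [0,0,-6],"roll": 0},{"translation": [0,0,-12],"roll": 0},{"translation": [0,0,-18],"roll": 0},{"translation": [0,0,-20],"roll": 0},{"translation": [0,0,-20],"roll": 0},{"translation": [0,0,-20],"roll": 0},{"translation": [0,0,-18],"roll": 0},{"translation": [0,0,-12],"roll": 0},{"translation": [0,0,-6],"roll": 0},{"translation": [0,0,0],"roll": 0},{"translation": [6,-0.9,0],"roll": 0},{"translation": [12,-1.8,0],"roll": 0},{"translation": [18,-2.6,0],"roll": 0},{"translation": [24,-3.5,0],"roll": 0}])

```text
time: 18.58
tool_pos: [0.5558, -0.3485, 0.2493]
tool_rot: [-3.139, -0.002, 1.478]
contact_force: [0.5, 0.3, -3.4]
opening: 0.0306
grip_force: 30.0
```

Call:
step_arm(commands=[{"translation": [30,-4.4,0],"roll": 0},{"translation": [30,-4.4,0],"roll": 0},{"translation": [30,-4.4,0],"roll": 0},{"translation": [30,-4.4,0],"roll": 0},{"translation": [30,-4.4,0],"roll": 0},{"translation": [30,-4.4,0],"roll": 0},{"translation": [30,-4.4,0],"roll": 0},{"translation": [30,-4.4,0],"roll": 0},{"translation": [30,-4.4,0],"roll": 0},{"translation": [30,-4.4,0],"roll": 0},{"translation": [30,-4.4,0],"roll": 0},{"translation": [30,-4.4,0],"roll": 0},{"translation": [30,-4.4,0],"roll": 0},{"translation": [30,-4.4,0],"roll": 0},{"translation": [24,-3.5,0],"roll": 0},{"translation": [18,-2.6,0],"roll": 0},{"translation": [12,-1.8,0],"roll": 0},{"translation": [6,-1,0],"roll": 0},{"translation": [3,0,0],"roll": 0},{"translation": [0,0,0],"roll": 0}])

```text
time: 20.25
tool_pos: [0.5303, 0.1385, 0.2512]
tool_rot: [-3.141, 0.0, 1.48]
contact_force: [0.3, 0.2, -3.2]
opening: 0.0308
grip_force: 30.0
```

Call:
step_arm(commands=[{"translation": [0,0,0],"roll": 0},{"translation": [0,0,0],"roll": 0},{"translation": [0,0,0],"roll": 0},{"translation": [0,0,0],"roll": 0}])

```text
time: 20.58
tool_pos: [0.5305, 0.138, 0.2516]
tool_rot: [3.142, 0.0, 1.479]
contact_force: [0.8, -0.4, -3.1]
opening: 0.0304
grip_force: 30.0
```

Run:
```python
from h import *
s=observe(); print(s['time'],s['opening'],s['tool_pos'],s['contact_force'])
snap('wrist','w8.png'); snap('scene','s8.png')
for r in search_frame('scene','tin_a')[:3]: print('s',np.round(r['at'],4),round(r['confidence'],2))
b=cv2.imread('pics/s8.png'); a=cv2.imread('pics/w8.png')
cv2.imwrite('pics/v8.png',np.hstack([cv2.resize(a[0:300,130:430],(400,400)),cv2.resize(b[60:260,80:280],(400,400),interpolation=cv2.INTER_CUBIC)]))
print(tool_delta([.530,.141,.1107]))
```

```text
20.5833 0.030396717018087268 [0.53053806 0.13795366 0.25164692] [ 0.78178433 -0.41511985 -3.09407803]
s [0.5134 0.0499 0.0808] 0.89
s [0.5274 0.2082 0.079 ] 0.71
[  2.6  -0.7 141. ]
```

View pics/v8.png

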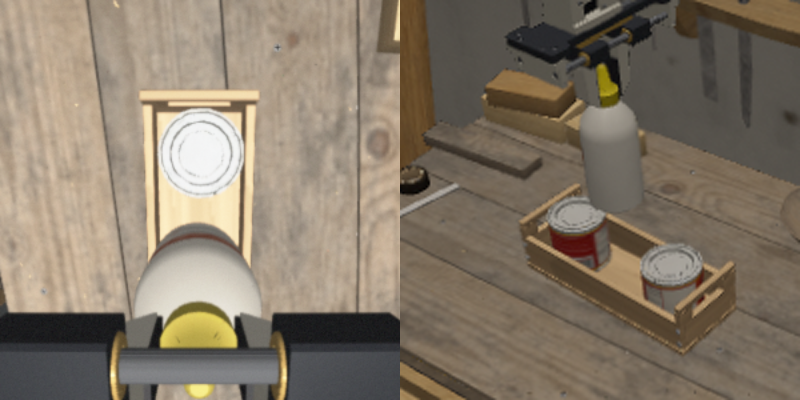

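The picture shows the bottle hanging upright over the gap, both tins standing, and the far tin's lid at about (280,115) in the wrist picture. I'll check the gap numerically using the unobstructed top picture from before the lift.

Run:
```python
from h import *
g=cv2.imread('pics/t7.png'); m=(cv2.cvtColor(g,cv2.COLOR_BGR2HSV)[...,1]<45)&(g.min(2)>150)
m=m.astype(np.uint8); m[:195]=0;m[255:]=0;m[:,:145]=0;m[:,268:]=0
m=cv2.morphologyEx(m,cv2.MORPH_CLOSE,np.ones((5,5)))
n,l,st,ce=cv2.connectedComponentsWithStats(m)
for i in range(1,n):
    if st[i,4]>150:
        (c,r)=cv2.minEnclosingCircle(np.argwhere(l==i)[:,::-1].astype(np.float32)); print(st[i].tolist(),np.round(c,1),round(r,1),at_z('top',[c],.085).round(4))
print('far lid centre/front',at_z('wrist',[[280,114.8],[280,147]],.085).round(4).tolist())
```

```text
[154, 202, 35, 34, 766] [171.  219.3] 17.4 [[0.5419 0.2195 0.085 ]]
[221, 211, 32, 31, 783] [236.6 226.5] 16.0 [[0.5256 0.0581 0.085 ]]
far lid centre/front [[0.5402, 0.2241, 0.085], [0.5369, 0.1869, 0.085]]
```

Call:
step_arm(commands=[{"translation": [2.6,-0.7,6],"roll": 0},{"translation": [0,0,12],"roll": 0},{"translation": [0,0,14],"roll": 0},{"translation": [0,0,12],"roll": 0},{"translation": [0,0,6],"roll": 0},{"translation": [0,0,5],"roll": 0},{"translation": [0,0,5],"roll": 0},{"translation": [0,0,5],"roll": 0},{"translation": [0,0,5],"roll": 0},{"translation": [0,0,5],"roll": 0},{"translation": [0,0,5],"roll": 0}])

```text
time: 21.65
tool_pos: [0.5301, 0.1413, 0.1714]
tool_rot: [3.141, -0.0, 1.48]
contact_force: [0.5, -0.4, -3.2]
opening: 0.0309
grip_force: 30.0
```

Call:
step_arm(commands=[{"translation": [0,0,5],"roll": 0},{"translation": [0,0,5],"roll": 0},{"translation": [0,0,5],"roll": 0},{"translation": [0,0,5],"roll": 0},{"translation": [0,0,5],"roll": 0},{"translation": [0,0,5],"roll": 0},{"translation": [0,0,5],"roll": 0},{"translation": [0,0,5],"roll": 0},{"translation": [0,0,5],"roll": 0},{"translation": [0,0,4],"roll": 0},{"translation": [0,0,0],"roll": 0},{"translation": [0,0,0],"roll": 0}])

```text
time: 22.65
tool_pos: [0.5298, 0.1413, 0.1224]
tool_rot: [-3.141, 0.0, 1.48]
contact_force: [0.5, 0.8, -2.6]
opening: 0.0307
grip_force: 30.0
```

Force is unchanged, so nothing touches yet. About 12 mm remains.

Call:
step_arm(commands=[{"translation": [0,0,2],"roll": 0},{"translation": [0,0,2],"roll": 0},{"translation": [0,0,2],"roll": 0},{"translation": [0,0,1.5],"roll": 0},{"translation": [0,0,1],"roll": 0},{"translation": [0,0,1],"roll": 0},{"translation": [0,0,0],"roll": 0}])

```text
time: 23.23
tool_pos: [0.5299, 0.1413, 0.113]
tool_rot: [-3.141, -0.0, 1.48]
contact_force: [-0.1, -0.5, -3.6]
opening: 0.0304
grip_force: 30.0
```

Call:
step_arm(commands=[{"translation": [0,0,0.7],"roll": 0},{"translation": [0,0,0.7],"roll": 0},{"translation": [0,0,0.6],"roll": 0},{"translation": [0,0,0],"roll": 0}])

```text
time: 23.57
tool_pos: [0.5299, 0.1413, 0.111]
tool_rot: [-3.141, -0.0, 1.48]
contact_force: [-0.9, 0.4, -2.9]
opening: 0.0308
grip_force: 30.0
```

Call:
step_arm(commands=[{"translation": [0,0,0.5],"roll": 0},{"translation": [0,0,0.5],"roll": 0},{"translation": [0,0,0],"roll": 0}])

```text
time: 23.82
tool_pos: [0.5302, 0.1414, 0.1106]
tool_rot: [3.141, -0.0, 1.48]
contact_force: [-1.3, -0.0, 1.5]
opening: 0.0307
grip_force: 30.0
```

Call:
step_arm(commands=[{"translation": [0,0,0.5],"roll": 0},{"translation": [0,0,0.5],"roll": 0},{"translation": [0,0,0],"roll": 0}])

```text
time: 24.07
tool_pos: [0.5305, 0.1415, 0.1106]
tool_rot: [3.14, -0.001, 1.48]
contact_force: [-2.4, -0.7, 7.7]
opening: 0.0307
grip_force: 30.0
```

The bottle touched down at the predicted height (0.1106). Now I release and rise.

Call:
step_arm(commands=[{"translation": [0,0,-0.8],"roll": 0},{"translation": [0,0,0],"roll": 0},{"translation": [0,0,0],"roll": 0},{"translation": [0,0,0],"roll": 0},{"translation": [0,0,0],"roll": 0},{"translation": [0,0,0],"roll": 0}], fingers=0.65)

```text
time: 24.57
tool_pos: [0.53, 0.1413, 0.1098]
tool_rot: [-3.141, -0.0, 1.48]
contact_force: [0.3, 0.6, 0.6]
opening: 0.0594
grip_force: 0.0
```

Call:
step_arm(commands=[{"translation": [0,0,-3],"roll": 0},{"translation": [0,0,-6],"roll": 0},{"translation": [0,0,-10],"roll": 0},{"translation": [0,0,-15],"roll": 0},{"translation": [0,0,-20],"roll": 0},{"translation": [0,0,-25],"roll": 0},{"translation": [0,0,-30],"roll": 0},{"translation": [0,0,-30],"roll": 0},{"translation": [0,0,-20],"roll": 0},{"translation": [-30,0,0],"roll": 0},{"translation": [-30,0,0],"roll": 0},{"translation": [-30,0,0],"roll": 0},{"translation": [-30,0,0],"roll": 0},{"translation": [-30,0,0],"roll": 0},{"translation": [-30,0,0],"roll": 0},{"translation": [-30,0,0],"roll": 0},{"translation": [0,0,0],"roll": 0},{"translation": [0,0,0],"roll": 0}])

```text
time: 26.07
tool_pos: [0.5108, -0.0691, 0.2698]
tool_rot: [3.14, -0.0, 1.477]
contact_force: [0.7, 0.1, -0.2]
opening: 0.0595
grip_force: 0.0
```

Run:
```python
from h import *
s=observe(); print(s['time'],s['tool_pos'],s['contact_force'])
for cam in('scene','top','wrist'):
    snap(cam,cam+'9.png')
    for n in('glue_bottle','tin_a'):
        for r in search_frame(cam,n)[:2]: print(cam,n,np.round(r['at'],3),round(r['confidence'],2))
# yellow nozzle/collar centroid in top & scene
for cam,box in(('top',(190,260,140,280)),('scene',(100,240,140,260))):
    g=cv2.imread(f'pics/{cam}9.png'); h=cv2.cvtColor(g,cv2.COLOR_BGR2HSV); m=cv2.inRange(h,(24,150,90),(34,255,255)); k=np.zeros_like(m); k[box[0]:box[1],box[2]:box[3]]=1; ys,xs=np.nonzero(m*k)
    if len(xs): print(cam,'yellow',len(xs),xs.mean().round(1),ys.mean().round(1),xs.min(),xs.max(),ys.min(),ys.max(),'expected collar',proj(cam,[[.5302,.1413,.166],[.5302,.1413,.191],[.5302,.1413,.146]]).round(1).tolist())
```

```text
26.0667 [ 0.51078427 -0.06905441  0.26983143] [ 0.65164394  0.12939796 -0.18937004]
scene glue_bottle [0.507 0.124 0.113] 0.71
scene tin_a [0.514 0.049 0.079] 0.93
scene tin_a [0.522 0.222 0.081] 0.72
top glue_bottle [0.516 0.133 0.131] 0.68
top tin_a [0.512 0.042 0.079] 0.98
top tin_a [0.532 0.223 0.08 ] 0.76
wrist glue_bottle [0.528 0.116 0.119] 0.91
wrist tin_a [0.527 0.06  0.085] 0.66
top yellow 120 197.3 219.3 191 203 213 225 expected collar [[196.5, 218.3], [194.5, 216.3], [198.1, 219.9]]
scene yellow 141 186.6 154.4 181 192 145 163 expected collar [[187.1, 152.2], [186.0, 143.7], [187.9, 158.8]]
```

The collar sits within about 1–2 px of where an upright bottle on the caddy floor should show in both views. Both tin lids are at z ≈ 0.08, and the gripper is clear.

```bash
python3 -c "
from cell import hand_in; print(hand_in())"
```

```text
the job is handed in; nothing more can be done
None
```

I handed the job in at about 26 s: the bottle stands upright between the two standing tins in the caddy and the gripper is clear (no verdict was returned), but I viewed 11 pictures, one over the limit of 10.

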